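Filter the lamp and hold its sprung shutter open

TASK

Set the lamp base up for an exposure: gently lay the grey filter flat and centred on the light port, inside its white circle, then the blue filter flat and centred on top of the grey one. Only when both lie there, take the red knob and pull the sprung shutter rod out until the white ring on the rod has just come fully out of its sleeve, which opens the shutter, and finish while still holding it there. The green filter and everything else stay where they are.

Things in the scene. Friction and masses are not known exactly. Their poses are not given: they have to be found in the camera images.
- lamp_base: low white lamp base, fixed to the bench, 140x120 mm, its top face 38 mm above the bench; on it a dark slide block 120x60 mm whose flat top is 56 mm above the bench. Origin on the bench straight below the light port. Its x axis points away from the rod, which leaves the base towards -x, level, its axis 47 mm above the bench
- light_port (a point): centre of the round light port (16 mm wide) at the slide block's flat top, 56 mm above the bench; a white circle 37 mm in diameter, flush for all purposes, is drawn round it. z up, x as lamp_base. Nothing stands above the block top within 45 mm of the port but flat screw heads at its corners
- sleeve_mouth (a point): centre of the open end of the fixed sleeve (aluminium, 17 to 19 mm in diameter, 36 mm long) from which the rod is drawn; on the rod's axis, 100.5 mm from the light port towards -x of lamp_base, 47 mm above the bench
- knob_waist (a point): centre of the waist of the red pull knob at the rod's end, the place to grip across (from above, fingers on its +y and -y sides): waist 18 mm in diameter and 24 mm long along the rod, then an end flange 28 mm in diameter and 6 mm thick on the -x side which keeps fingers from slipping off. 21.5 mm beyond the sleeve mouth when the rod is home, on the rod's axis 47 mm above the bench; axes as lamp_base
- length_mark (a point): inner edge (the one towards the lamp) of the 5 mm wide white ring on the black rod (10 mm in diameter). Hidden in the sleeve when the rod is home; it coincides with sleeve_mouth when the rod is drawn 40 mm
- shutter_rod (a joint): how far the rod is drawn out, m: 0 = home (shutter shut), 0.040 = white ring just fully out of the sleeve (shutter window under the port), 0.060 = end stop. A spring pulls it home: about 3.6 N when home and 7.2 N at the mark; let go, it springs back
- grey_center (a point): glass filter, a black ring 32.5 mm in diameter and 8 mm high, grey glass; lying flat on the mat, the three filters about 80 mm apart and in any order; weighs 13 to 25 g. This point is its centre, 4 mm above its underside; z is its axis
- blue_center (a point): glass filter, a black ring 32.5 mm in diameter and 8 mm high, blue glass; lying flat on the mat, the three filters about 80 mm apart and in any order; weighs 13 to 25 g. This point is its centre, 4 mm above its underside; z is its axis
- green_center (a point): glass filter, a black ring 32.5 mm in diameter and 8 mm high, green glass (not used); lying flat on the mat, the three filters about 80 mm apart and in any order; weighs 13 to 25 g. This point is its centre, 4 mm above its underside; z is its axis
- filter_grey: the grey filter; origin at the centre of its underside
- filter_blue: the blue filter; origin at the centre of its underside
- optics_mat: pale grey-blue soft mat on which the filters lie, 150x160 mm, 3 mm thick; origin under its centre
- air_blower: blue rubber dust blower with an upright nozzle, 52 mm wide, 101 mm high; a bystander, origin at the centre of its underside
- objective_10x: short white microscope objective with a yellow and a black band, 24 mm wide, 36 mm high; a bystander, origin at the centre of its underside
- objective_40x: white microscope objective with a blue and a black band, 24 mm wide, 44 mm high; a bystander, origin at the centre of its underside
- lens_tissue: white and red booklet of lens tissue lying flat, 100x64x8 mm; a bystander, origin at the centre of its underside
- petri_1: closed petri dish with a cream-coloured layer, 60 mm wide, 15 mm high; a bystander, origin at the centre of its underside
Things that resemble listed ones, but are neither listed nor needed, are in the scene too. Of the things like the filter_blue, leave any that is brown or orange; of the rest the smaller one is meant.

How it is judged (in metres and radians):
On the way, in this order (a step that is already met when the one before it is completed fails the run):
1. the grey filter lies flat and centred on the light port, let go (horizontal distance between grey_center and light_port below 0.006 m and z of grey_center in the frame of light_port between 0.001 and 0.007 m and angle between grey_center's own z axis and vertical below 0.12 rad and contact force between the fingers and filter_grey below 0.05 N), for 0.2 s.
2. the blue filter lies flat and centred on the grey one, let go (all of step 1 and horizontal distance between blue_center and light_port below 0.006 m and z of blue_center in the frame of light_port between 0.009 and 0.015 m and angle between blue_center's own z axis and vertical below 0.12 rad and contact force between the fingers and filter_blue below 0.05 N), for 0.2 s.
3. the rod is held at its white ring by the knob (horizontal distance between each of grey_center, blue_center and light_port below 0.006 m and z of grey_center in the frame of light_port between 0.001 and 0.007 m and angle between each of grey_center, blue_center's own z axis and vertical below 0.12 rad and z of blue_center in the frame of light_port between 0.009 and 0.015 m and value of joint shutter_rod between 0.036 and 0.046 m and contact force between the fingers and shutter_rod above 1 N), for 0.5 s.
At the end, for the whole second after the job is handed in: The grey filter lies flat on the light port and the blue one flat on the grey, each within 6 mm of the port's axis and untouched by the fingers, and the fingers hold the red knob (over 1 N) with the rod drawn 36 to 46 mm, the white ring just out of the sleeve (40 mm) (all of step 3 and contact force between the fingers and filter_grey below 0.05 N and contact force between the fingers and filter_blue below 0.05 N); the arm keeps its last pose, push and grip.
It fails at once if the rod is drawn more than 8 mm before both filters lie on the port, or while they do not (value of joint shutter_rod above 0.008 m and not (horizontal distance between each of grey_center, blue_center and light_port below 0.009 m and z of grey_center in the frame of light_port between 0 and 0.008 m and angle between each of grey_center, blue_center's own z axis and vertical below 0.12 rad and z of blue_center in the frame of light_port between 0.008 and 0.016 m)).
It fails at once if the grey filter is dropped from more than about 2 cm (contact force between the fingers and filter_grey below 0.05 N and linear speed of filter_grey above 0.65 m/s).
It fails at once if the blue filter is dropped from more than about 2 cm (contact force between the fingers and filter_blue below 0.05 N and linear speed of filter_blue above 0.65 m/s).
It fails at once if the green filter or a bystander is shifted by more than 20 mm (distance of any of green_center, air_blower, objective_10x, objective_40x, lens_tissue, petri_1 from where it was at the start of the episode above 0.02 m).
It also fails if it takes over 61 s, if anything falls off the work surface, if the arm or the gripper's body presses on something with over 40 N, if the wrist force passes 120 N, or if a joint passes its speed limit or range.

ROBOT

A 6-joint arm with a two-finger parallel gripper is mounted at the origin on a cart in front of the work surface, level with it; the furniture and walls round the work are solid. World frame = base frame: x ahead of the robot, y to its left, z up, the work surface at z = 0. Lengths are in mm, angles in rad, forces in N, time in s.
With the tool pointing down it reaches from about 350 to 925 mm from the base axis. Payload 6.4 kg.
Tool frame: the origin (TCP) lies at the very end of the fingers, on their centre line; the grasp point (between the pads) lies 19 mm behind it; z points along the fingers, y is the line along which they close (so a half turn about z gives the same grasp; the last joint's range is limited). The gripper opens to 85 mm and grips with 20 to 120 N. Pads are 22 mm wide; open, the fingers measure 114 mm over their backs; the gripper's body (76 mm by 85 mm) begins 54 mm behind the grasp point. The pads swing forward as they close: fully open they stand 13 mm farther back than shut.
Start: joints at [1.152, 0.245, 1.558, -0, 1.339, -0.174], TCP at [157.532, 630.633, 231.29] pointing down, gripper open.
Joint ranges: [-3.13, 3.13], [-1.02, 2.26], [0.13, 2.54], [-0.95, 4.09], [0.21, 2.88], [-2.74, 2.74]. Speed limits (rad/s): [2.57, 2.57, 3.14, 3.14, 3.14, 3.14].

INTERFACE

Orientations are given as a 3x3 rotation matrix whose columns are the frame's x, y, z axes.
In Python, from bench import sensors, read_camera, calibration, env gives the robot as it stands.
- The arm moves only by the shell command python3 -m jog 'ROWS' [FORCE]. ROWS is JSON, a list of rows, each a list of 7 numbers: the shift along the tool's x, y, z in units of 25 mm (1.0 is 25 mm), then the turn, a rotation vector about the tool's x, y, z in units of 5 degrees (1.0 is 5 degrees), then the closure, from -1 (fully open) to 1 (shut), so that 0 is half open. A call has 1 to 8 rows; each row is the pose to reach, as a shift and turn from the pose commanded when the call began, along the tool's axes at that moment; what a row does not reach only later rows make up. A row lasts 1/12 s, in which the tool goes at most 41.7 mm and 7.16 degrees, less where a joint would pass 70% of its speed; a pose out of reach is approached as far as the arm can. A call with a gripper value outside its range is refused whole. The fingers move at their own pace and stop on an object; FORCE is the grip in N (left out, the last holds). Time passes only in rows, so rows that repeat a pose let the fingers close. It gives the time, the measured TCP pose, the force, the opening and the grip force at its end, in the units of the state.
- sensors.observe(): the state, without advancing time (a new reading comes with each control period).
- read_camera(name): name is "side" or "top"; returns the picture (400x640x3 uint8, red, green, blue); there is no depth.
- calibration(name): a dict with "camera_matrix" (3x3 intrinsics, pixels), "rvec" (rotation vector, rad) and "tvec" (3), from world to camera coordinates, as OpenCV has them. Camera axes: x right, y down, z forward; pixel columns grow to the right and rows downward; lengths in mm; the calibration is good to about 2 mm. A picture is of the moment at which its call begins. calibration takes no time and is no camera call.
- env.close_job(): hands the job in; it is judged then, once.
The state is a dict: "time": time; "joint_positions": joint angles; "qd": joint speeds; "joint_torque": joint torques, N m; "ee_pos": TCP position; "tool_rot": TCP orientation; "ft_force": force on the tool from outside, world axes, zero at the start; "moment": the same for the moment, N m; "grip_width": finger opening in mm; "finger_force": force on a finger pad.
Only numpy, scipy, OpenCV 4.12 (cv2) and the standard library are available. Lean on these libraries where they do the work, as an engineer would, in place of code of your own. Each camera call takes 0.05 s, during which the arm holds its last target. There are 200 camera calls.

## Working session

There is one attempt and no reset: what is moved stays moved. The work goes in short steps, Python scripts to look and compute and a shell command to move; the robot and the scene stay as the last step left them, time stands still between calls to the robot, and variables do not carry over. Pictures are saved under pics/ and viewed, at most 10 in all, crops included, and the job is handed in when it is done.

```bash
mkdir -p pics; ls
python3 - <<'E'
from bench import sensors, read_camera, calibration
import cv2,numpy as np
for n in("top","side"):
    im=read_camera(n); cv2.imwrite(f"pics/{n}0.png",im[:,:,::-1]); c=calibration(n); R=cv2.Rodrigues(np.array(c["rvec"],float))[0]
    print(n,c, (-R.T@np.array(c["tvec"]).ravel()).round(0))
o=sensors.observe();print(o)
E
```

```text
pics
top {'camera_matrix': array([[484.52040275,   0.        , 313.39749451],
       [  0.        , 484.52040275, 194.89763353],
       [  0.        ,   0.        ,   1.        ]]), 'rvec': array([ 2.13090121, -2.14261057,  0.21202483]), 'tvec': array([ -20.3330852 ,  566.02342751, 1206.90201785])} [ 343.    2. 1288.]
side {'camera_matrix': array([[477.74081892,   0.        , 321.2473669 ],
       [  0.        , 477.74081892, 207.95879704],
       [  0.        ,   0.        ,   1.        ]]), 'rvec': array([ 0.07305462,  2.87092892, -1.23625253]), 'tvec': array([ 577.97617396,   37.68064731, 1400.92144565])} [621. 963. 993.]
{'time': 0.1, 'joint_positions': array([ 1.15187406e+00,  2.45770273e-01,  1.55890301e+00, -6.41485744e-06,
        1.33872481e+00, -1.74116836e-01]), 'qd': array([ 0.00063883, -0.00182168, -0.00361392,  0.00075978, -0.00168843,
        0.00040171]), 'joint_torque': array([-3.86666470e-04, -4.30671251e+01, -3.27127397e+01, -1.85868689e-04,
        2.90544398e-03, -1.83119141e-06]), 'ee_pos': array([157.33360665, 630.14275777, 230.2680122 ]), 'tool_rot': array([[-9.70184747e-01,  2.42365479e-01, -7.28707150e-04],
       [ 2.42366381e-01,  9.70183389e-01, -1.65185980e-03],
       [ 3.06625780e-04, -1.77922330e-03, -9.99998370e-01]]), 'ft_force': array([0.12054951, 0.04916405, 0.88933878]), 'moment': array([0.00660918, 0.0065818 , 0.06383712]), 'finger_force': 0.0, 'grip_width': 85.29575023228129}
```

View pics/top0.png

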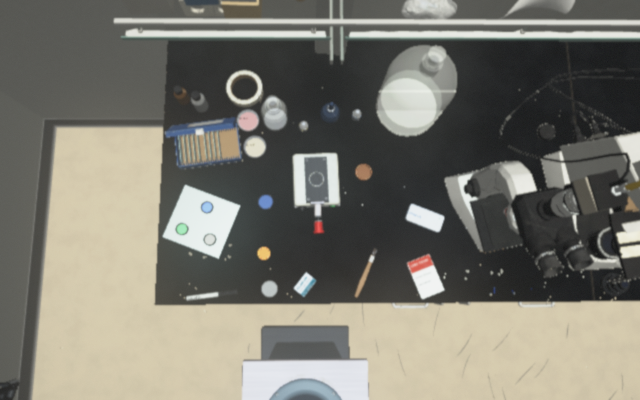

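View pics/side0.png

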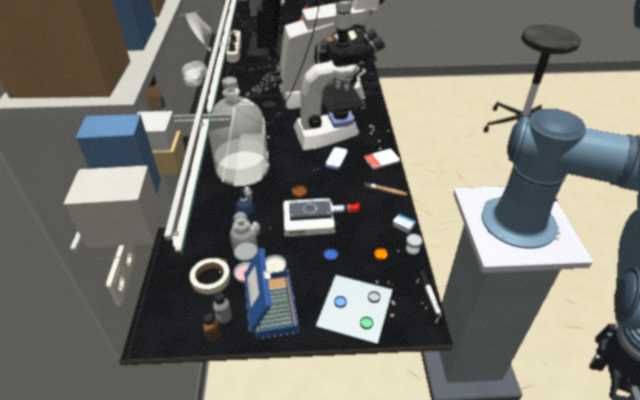

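The top view shows the mat at (202,221) with blue (207,207), green (181,229) and grey (209,239). The lamp base is at (316,180), its port at about (316,179), and the red knob at (319,227). Filter look-alikes off the mat are a blue disc (265,201), orange (264,253), brown (363,172) and a grey disc (269,288). The blue one on the mat fits the description, because it is ringed in black and lies on the mat. I'll confirm with a crop and measurements.

```bash
cat > h.py <<'E'
import cv2,numpy as np
from bench import sensors, read_camera, calibration
def cam(n):
    c=calibration(n);return np.array(c["camera_matrix"]),cv2.Rodrigues(np.array(c["rvec"],float))[0],np.array(c["tvec"],float).ravel()
def ray(n,uv,z):
    K,R,t=cam(n);C=-R.T@t;d=R.T@np.linalg.solve(K,[uv[0],uv[1],1.]);return C+d*(z-C[2])/d[2]
def proj(n,P):
    K,R,t=cam(n);p=K@(R@np.array(P,float)+t);return p[:2]/p[2]
def blobs(im,lo,hi,box,amin=8):
    x0,y0,x1,y1=box;h=cv2.cvtColor(np.ascontiguousarray(im[y0:y1,x0:x1]),cv2.COLOR_RGB2HSV)
    m=cv2.inRange(h,np.array(lo),np.array(hi));n,l,s,c=cv2.connectedComponentsWithStats(m)
    return [(c[i]+[x0,y0],s[i,4],s[i,2:4]) for i in range(1,n) if s[i,4]>=amin]
E
python3 - <<'E'
from h import *
im={n:read_camera(n) for n in("top","side")}
boxes={"top":(150,180,340,300),"side":(300,190,430,345)}
for n in im:
    for nm,lo,hi in(("blue",(100,90,60),(125,255,255)),("green",(50,80,60),(90,255,255)),("red",(0,150,80),(8,255,255)),("orange",(10,150,100),(22,255,255))):
        for c,a,wh in blobs(im[n],lo,hi,boxes[n]): 
            print(n,nm,c.round(1),a,wh,ray(n,c,47 if nm=="red" else 11 if nm!="orange" else 8)[:2].round(1))
a=cv2.resize(im["top"][180:265,155:285],None,fx=6,fy=6,interpolation=cv2.INTER_CUBIC)
cv2.imwrite("pics/cropA.png",a[:,:,::-1])
b=np.hstack([cv2.resize(im["top"][145:240,285:350],(390,570),interpolation=cv2.INTER_CUBIC),cv2.resize(im["side"][270:345,315:395],(400,375),interpolation=cv2.INTER_CUBIC)[:0+375] if 0 else np.vstack([cv2.resize(im["side"][270:345,315:395],(400,375),interpolation=cv2.INTER_CUBIC),cv2.resize(im["side"][195:240,280:362],(400,195),interpolation=cv2.INTER_CUBIC)])])
cv2.imwrite("pics/cropB.png",b[:,:,::-1])
E
```

```text
top blue [265.3 201.4] 160 [14 14] [555.8 104.3]
top red [318.1 227.8] 76 [10 10] [480.6 -35. ]
side blue [330.4 253.8] 160 [16 13] [559. 108.]
side blue [339.9 301.2] 89 [11 10] [545.1 264.1]
side green [366.1 322.3] 96 [11 11] [487.5 328. ]
side red [354.1 207. ] 90 [11 10] [481.9 -35. ]
side orange [302.5 192. ] 32 [7 6] [ 629.6 -152.9]
side orange [380.6 253.4] 134 [14 12] [422.3 111. ]
```

View pics/cropA.png

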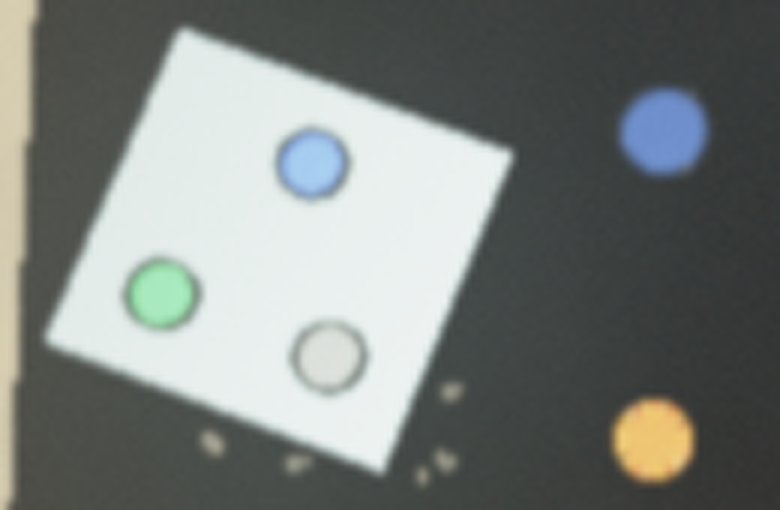

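View pics/cropB.png

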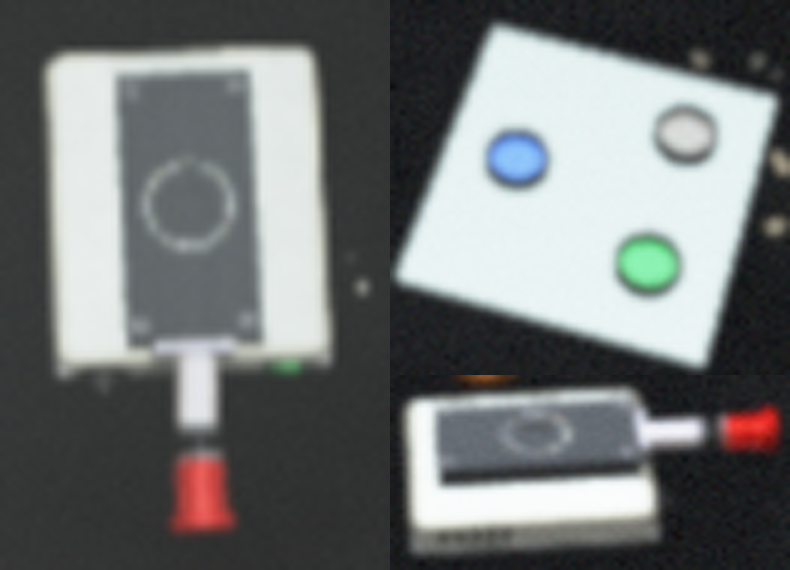

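The crops confirm it. The blue filter on the mat at (207,207) is ringed in black and smaller (about 12 px) than the loose blue disc at (265,201), 14 px with no ring. Grey is at (210,239). The port circle is centred near (316.5,179), and the rod points down the image.

```bash
cat > m.py <<'E'
from h import *
def ringc(im,n,seed,r,z,thr):
    # silhouette of filter on bright mat: non-mat pixels (dark or coloured), filled
    s=8;x0,y0=int(seed[0])-r,int(seed[1])-r
    p=cv2.resize(np.ascontiguousarray(im[y0:y0+2*r+1,x0:x0+2*r+1]),None,fx=s,fy=s,interpolation=cv2.INTER_CUBIC)
    m=(p.min(2)<thr).astype(np.uint8)
    cs,_=cv2.findContours(m,cv2.RETR_EXTERNAL,cv2.CHAIN_APPROX_NONE)
    c=max(cs,key=cv2.contourArea);e=cv2.fitEllipse(c)
    uv=(np.array(e[0])+.5)/s-.5+[x0,y0]
    return uv,np.array(e[1])/s,ray(n,uv,z)
E
python3 - <<'E'
from m import *
im={n:np.median([read_camera(n) for _ in range(3)],0).astype(np.uint8) for n in("top","side")}
S={"grey":((209.5,239),(374,296.5)),"blue":((207,207),(340,301)),"green":((181.5,229),(366,322.5))}
for k,(a,b) in S.items():
    for n,sd in(("top",a),("side",b)):
        uv,ax,P=ringc(im[n],n,sd,9,7,185); print(k,n,uv.round(2),ax.round(1),P[:2].round(1))
for n,sd,r in(("top",(316.5,179),11),("side",(309.5,208.5),10)):
    s=8;x0,y0=int(sd[0])-r,int(sd[1])-r
    p=cv2.resize(cv2.cvtColor(np.ascontiguousarray(im[n][y0:y0+2*r+1,x0:x0+2*r+1]),cv2.COLOR_RGB2GRAY),None,fx=s,fy=s,interpolation=cv2.INTER_CUBIC)
    med=np.median(p);m=(p>med+22).astype(np.uint8);nn,l,st,c=cv2.connectedComponentsWithStats(m)
    cs,_=cv2.findContours(m,cv2.RETR_EXTERNAL,cv2.CHAIN_APPROX_NONE)
    cen=np.array([m.shape[1]/2,m.shape[0]/2])
    pts=np.vstack([q[:,0] for q in cs if cv2.contourArea(q)>20])
    pts=pts[np.linalg.norm(pts-cen,axis=1)<s*9.5]
    e=cv2.fitEllipse(pts.astype(np.float32));uv=(np.array(e[0])+.5)/s-.5+[x0,y0]
    print("port",n,med,uv.round(2),np.array(e[1])/s,ray(n,uv,56)[:2].round(1))
t=im["top"]
# white base outline -> axis
g=cv2.cvtColor(np.ascontiguousarray(t[140:222,285:350]),cv2.COLOR_RGB2GRAY);m=(g>150).astype(np.uint8)
cs,_=cv2.findContours(cv2.morphologyEx(m,cv2.MORPH_OPEN,np.ones((5,5))),cv2.RETR_EXTERNAL,2);c=max(cs,key=cv2.contourArea)
q=cv2.boxPoints(cv2.minAreaRect(c))+[285,140];print("base",q.round(1).tolist());print(np.array([ray("top",p,38)[:2] for p in q]).round(1))
h=cv2.cvtColor(t,cv2.COLOR_RGB2HSV);
m=cv2.inRange(h,np.array((0,150,60)),np.array((8,255,255)));m[:215]=0;m[245:]=0;m[:,:300]=0;m[:,340:]=0
v,u=np.nonzero(m);
for r in np.unique(v): print(r,u[v==r].min(),u[v==r].max(),ray("top",(u[v==r].mean(),r),47)[:2].round(1))
E
```

```text
grey top [209.43 239.08] [11.3 12. ] [456.6 250.4]
grey side [373.67 296.66] [12.9 13.3] [459.3 252. ]
blue top [206.6 206.9] [12.2 12.8] [542.4 260.5]
blue side [339.94 301.47] [13.1 13.6] [544.9 262.1]
green top [181.51 228.6 ] [12.3 13.3] [484.7 324.7]
green side [366.14 322.52] [13.7 14.1] [486.9 326. ]
port top 106.0 [316.04 178.7 ] [14.39395618 14.7122612 ] [607.8 -30.5]
port side 112.0 [309.34 206.38] [12.89561367 14.20661163] [610.8 -35.1]
base [[292.5, 154.1], [304.1, 153.7], [305.7, 205.0], [294.2, 205.3]]
[[ 6.788e+02  3.110e+01]
 [ 6.798e+02  3.000e-01]
 [ 5.415e+02 -3.500e+00]
 [ 5.407e+02  2.670e+01]]
223 315 321 [493.  -34.8]
224 315 321 [490.4 -34.8]
225 315 321 [487.8 -34.8]
226 315 321 [485.2 -34.8]
227 315 321 [482.6 -34.8]
228 315 321 [480.  -34.7]
229 315 321 [477.4 -34.7]
230 315 322 [474.9 -36. ]
231 314 323 [472.3 -36. ]
232 314 322 [469.7 -34.6]
```

```bash
cat > plan.py <<'E'
import sys,numpy as np
from scipy.spatial.transform import Rotation as Ro
from bench import sensors
o=sensors.observe();R=np.array(o["tool_rot"]);p=np.array(o["ee_pos"])
a=0.03  # lamp yaw; tool y along lamp y, z down
Rt=np.array([[-np.cos(a),-np.sin(a),0],[-np.sin(a),np.cos(a),0],[0,0,-1]]).T
f=lambda:0
Rt=np.column_stack([[-np.cos(a),-np.sin(a),0],[-np.sin(a),np.cos(a),0],[0,0,-1]])
print("t",round(o["time"],2),"p",p.round(1),"F",np.round(o["ft_force"],1),"w",round(o["grip_width"],1),"ff",round(o["finger_force"],1))
print("turn",(Ro.from_matrix(R.T@Rt).as_rotvec()/np.radians(5)).round(2))
for s in sys.argv[1:]:
    d=(np.array(eval(s))-p); print(s,"shift",(R.T@d/25).round(2),"mm",round(np.linalg.norm(d),1))
E
python3 plan.py 458,251.2,80 458,251.2,5
```

```text
t 0.5 p [157.5 630.6 231.3] F [-1.   0.2  0.7] w 85.3 ff 0.0
turn [-0.   -0.   -3.15]
458,251.2,80 shift [-15.34 -11.81   6.05] mm 507.1
458,251.2,5 shift [-15.34 -11.81   9.05] mm 534.3
```

```bash
R='[-15.34,-11.81,6.05,0,0,-3.15,-0.2]'; python3 -m jog '[[-15.34,-11.81,4,0,0,-3.15,-0.2],[-15.34,-11.81,4,0,0,-3.15,-0.2],[-15.34,-11.81,4,0,0,-3.15,-0.2],[-15.34,-11.81,4,0,0,-3.15,-0.2],[-15.34,-11.81,4,0,0,-3.15,-0.2],[-15.34,-11.81,4,0,0,-3.15,-0.2],[-15.34,-11.81,4,0,0,-3.15,-0.2],[-15.34,-11.81,4,0,0,-3.15,-0.2]]' 25; python3 plan.py 458,251.2,80
```

```text
time: 1.17
ee_pos: [360.6, 373.9, 164.0]
tool_rot: [[-1.0, -0.03, 0.001], [-0.03, 1.0, 0.001], [-0.001, 0.001, -1.0]]
ft_force: [1.2, -0.4, 0.1]
grip_width: 50.9
finger_force: 0.0
t 1.17 p [360.6 373.9 164. ] F [ 1.2 -0.4  0.1] w 50.9 ff 0.0
turn [0.01 0.01 0.  ]
458,251.2,80 shift [-3.74 -5.03  3.36] mm 177.8
```

```bash
python3 -m jog '[[-3.5,-4.7,2.8,0,0,0,-0.2],[-3.5,-4.7,2.8,0,0,0,-0.2],[-3.5,-4.7,2.8,0,0,0,-0.2],[-3.5,-4.7,2.8,0,0,0,-0.2],[-3.5,-4.7,2.8,0,0,0,-0.2],[-3.5,-4.7,2.8,0,0,0,-0.2],[-3.5,-4.7,2.8,0,0,0,-0.2],[-3.5,-4.7,2.8,0,0,0,-0.2]]'; python3 plan.py 458,251.2,30
```

```text
time: 1.83
ee_pos: [450.6, 261.6, 94.8]
tool_rot: [[-1.0, -0.031, 0.001], [-0.031, 1.0, 0.001], [-0.001, 0.001, -1.0]]
ft_force: [-0.6, 1.3, -0.5]
grip_width: 50.9
finger_force: 0.0
t 1.83 p [450.6 261.6  94.8] F [-0.6  1.3 -0.5] w 50.9 ff 0.0
turn [0.01 0.01 0.02]
458,251.2,30 shift [-0.28 -0.43  2.59] mm 66.0
```

```bash
python3 -m jog '[[-0.28,-0.43,1,0,0,0,-0.2],[-0.28,-0.43,2,0,0,0,-0.2],[-0.28,-0.43,2.6,0,0,0,-0.2],[-0.28,-0.43,2.6,0,0,0,-0.2],[-0.28,-0.43,2.6,0,0,0,-0.2]]'; python3 plan.py 458,251.2,5
python3 - <<'E'
from h import *
a=read_camera("top");b=read_camera("side")
v=np.hstack([cv2.resize(a[205:265,170:240],(400,343),interpolation=2),cv2.resize(b[260:320,335:405],(400,343),interpolation=2)])
cv2.imwrite("pics/g1.png",v[:,:,::-1])
E
```

```text
time: 2.25
ee_pos: [457.3, 251.0, 29.2]
tool_rot: [[-0.999, -0.032, -0.001], [-0.032, 0.999, -0.0], [0.001, -0.0, -1.0]]
ft_force: [0.4, 1.3, 0.5]
grip_width: 51.5
finger_force: 0.0
t 2.25 p [457.3 251.   29.2] F [0.4 1.3 0.5] w 51.5 ff 0.0
turn [-0.   -0.01  0.02]
458,251.2,5 shift [-0.03  0.01  0.97] mm 24.2
```

View pics/g1.png

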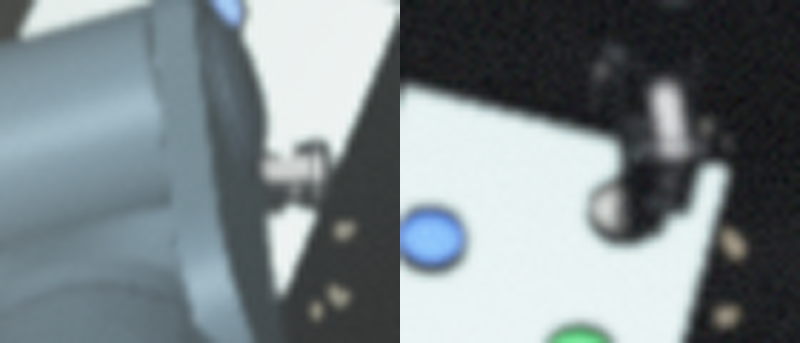

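Both views show the fingers straddling the grey filter, with the arm hiding most of it from above. Next is descending and closing.

```bash
python3 -m jog '[[-0.03,0,0.4,0,0,0,-0.2],[-0.03,0,0.8,0,0,0,-0.2],[-0.03,0,0.92,0,0,0,-0.2],[-0.03,0,0.92,0,0,0,-0.2],[-0.03,0,0.92,0,0,0,0.0],[-0.03,0,0.92,0,0,0,0.3],[-0.03,0,0.92,0,0,0,0.5],[-0.03,0,0.92,0,0,0,0.5]]' 25;python3 -m jog '[[0,0,0,0,0,0,0.5],[0,0,0,0,0,0,0.5],[0,0,0,0,0,0,0.5]]'; python3 plan.py 609,-31.5,110
```

```text
time: 3.02
ee_pos: [459.0, 250.2, 6.4]
tool_rot: [[-1.0, -0.03, 0.001], [-0.03, 1.0, 0.0], [-0.001, 0.0, -1.0]]
ft_force: [0.6, -0.3, 0.6]
grip_width: 30.3
finger_force: 24.8
time: 3.27
ee_pos: [459.1, 250.2, 6.3]
tool_rot: [[-1.0, -0.03, 0.001], [-0.03, 1.0, 0.0], [-0.001, 0.0, -1.0]]
ft_force: [0.5, 0.5, 1.5]
grip_width: 30.5
finger_force: 24.9
t 3.27 p [459.1 250.2   6.3] F [0.5 0.5 1.5] w 30.5 ff 24.9
turn [0.   0.01 0.  ]
609,-31.5,110 shift [ -5.66 -11.44  -4.14] mm 335.5
```

```bash
python3 -m jog '[[0,0,-0.5,0,0,0,0.5],[0,0,-2,0,0,0,0.5],[-1,-2,-3.5,0,0,0,0.5],[-2,-4,-4.2,0,0,0,0.5],[-2.7,-5.4,-4.2,0,0,0,0.5],[-3.4,-6.9,-4.2,0,0,0,0.5],[-4.1,-8.3,-4.2,0,0,0,0.5],[-4.8,-9.7,-4.2,0,0,0,0.5]]'; python3 -m jog '[[-0.5,-1,0,0,0,0,0.5],[-0.86,-1.74,0,0,0,0,0.5],[-0.86,-1.74,0,0,0,0,0.5],[-0.86,-1.74,0,0,0,0,0.5],[-0.86,-1.74,0,0,0,0,0.5]]'; python3 plan.py 609,-31.5,100
python3 - <<'E'
from h import *
a=read_camera("top");b=read_camera("side")
v=np.hstack([cv2.resize(a[140:240,270:370],(400,400),interpolation=2),cv2.resize(b[150:250,260:360],(400,400),interpolation=2)])
cv2.imwrite("pics/g2.png",v[:,:,::-1])
E
```

```text
time: 3.93
ee_pos: [571.9, 37.6, 112.1]
tool_rot: [[-1.0, -0.03, 0.002], [-0.03, 1.0, -0.0], [-0.002, -0.0, -1.0]]
ft_force: [1.2, 0.5, -1.0]
grip_width: 30.6
finger_force: 24.9
time: 4.35
ee_pos: [593.2, -2.7, 110.5]
tool_rot: [[-1.0, -0.03, -0.001], [-0.03, 1.0, 0.0], [0.001, 0.0, -1.0]]
ft_force: [-0.6, -0.5, -0.4]
grip_width: 30.2
finger_force: 24.9
t 4.35 p [593.2  -2.7 110.5] F [-0.6 -0.5 -0.4] w 30.2 ff 24.9
turn [ 0.   -0.01  0.  ]
609,-31.5,100 shift [-0.6  -1.17  0.42] mm 34.5
```

View pics/g2.png

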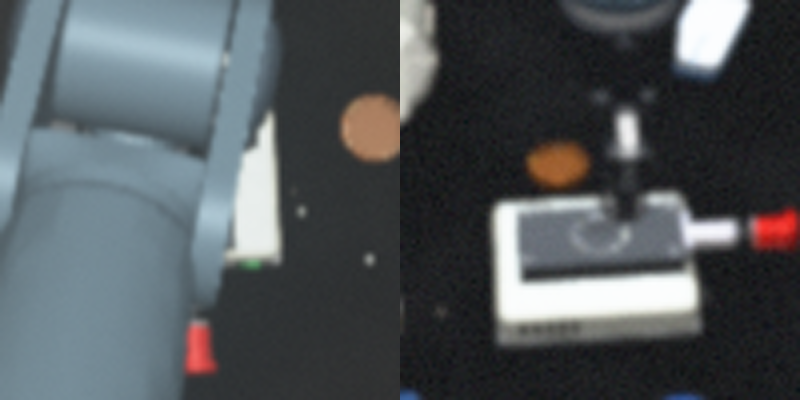

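```bash
python3 - <<'E'
from h import *
for uv in((310.1,208.2),(310.2,208.6)): print(ray("side",uv,56)[:2])
print(ray("top",(285+188.5/6-.5,145+205/6-.5),56)[:2])
E
python3 -m jog '[[-0.6,-1.2,0.42,0,0,0,0.5],[-0.6,-1.2,1.0,0,0,0,0.5],[-0.6,-1.2,1.4,0,0,0,0.5],[-0.6,-1.2,1.4,0,0,0,0.5],[-0.6,-1.2,1.4,0,0,0,0.5],[-0.6,-1.2,1.4,0,0,0,0.5]]'; python3 plan.py 608.5,-31,62
```

```text
[608.90070235 -27.45243766]
[608.66893548 -25.77966046]
[607.8478304 -30.1917998]
time: 4.95
ee_pos: [609.5, -32.0, 75.8]
tool_rot: [[-1.0, -0.031, 0.0], [-0.031, 1.0, 0.0], [-0.0, 0.0, -1.0]]
ft_force: [0.1, -0.5, 0.1]
grip_width: 30.4
finger_force: 25.0
t 4.95 p [609.5 -32.   75.8] F [ 0.1 -0.5  0.1] w 30.4 ff 25.0
turn [0.   0.   0.01]
608.5,-31,62 shift [0.04 0.04 0.55] mm 13.8
```

```bash
python3 -m jog '[[0,0.07,0.2,0,0,0,0.5],[0,0.07,0.4,0,0,0,0.5],[0,0.07,0.5,0,0,0,0.5],[0,0.07,0.56,0,0,0,0.5],[0,0.07,0.6,0,0,0,0.5],[0,0.07,0.6,0,0,0,0.5],[0,0.07,0.6,0,0,0,0.5]]'; python3 plan.py 609.8,-30.2,59.3
```

```text
time: 5.53
ee_pos: [609.7, -31.2, 60.4]
tool_rot: [[-1.0, -0.03, 0.0], [-0.03, 1.0, -0.0], [-0.0, -0.0, -1.0]]
ft_force: [-0.5, -0.4, -0.5]
grip_width: 30.1
finger_force: 25.0
t 5.53 p [609.7 -31.2  60.4] F [-0.5 -0.4 -0.5] w 30.1 ff 25.0
turn [-0.  0. -0.]
609.8,-30.2,59.3 shift [-0.01  0.04  0.04] mm 1.5
```

Down in small steps until contact or about 59.

```bash
python3 -m jog '[[0,0.03,0.03,0,0,0,0.5],[0,0.03,0.05,0,0,0,0.5],[0,0.03,0.05,0,0,0,0.5],[0,0.03,0.05,0,0,0,0.5]]'; python3 -m jog '[[0,0,0.02,0,0,0,0.5],[0,0,0.02,0,0,0,0.5],[0,0,0.02,0,0,0,0.5]]'
```

```text
time: 5.87
ee_pos: [609.7, -30.4, 59.4]
tool_rot: [[-1.0, -0.03, 0.0], [-0.03, 1.0, -0.0], [-0.0, -0.0, -1.0]]
ft_force: [-0.9, 1.0, 1.4]
grip_width: 30.3
finger_force: 25.1
time: 6.12
ee_pos: [609.8, -30.4, 59.3]
tool_rot: [[-1.0, -0.03, 0.0], [-0.03, 1.0, -0.0], [-0.0, -0.0, -1.0]]
ft_force: [-2.4, 0.5, 4.8]
grip_width: 30.6
finger_force: 25.4
```

Contact at about 5 N. I'll release, lift and back away.

```bash
python3 -m jog '[[0,0,0,0,0,0,0.2],[0,0,0,0,0,0,0.1],[0,0,0,0,0,0,-0.2],[0,0,0,0,0,0,-0.2],[0,0,-0.5,0,0,0,-0.2],[0,0,-2,0,0,0,-0.2],[0,0,-2.5,0,0,0,-0.2],[1,3,-2.5,0,0,0,-0.2]]'; python3 -m jog '[[0.65,3,0,0,0,0,-0.2],[1.3,6,0,0,0,0,-0.2],[1.5,7,0,0,0,0,-0.2],[1.5,7.4,0,0,0,0,-0.2],[1.5,7.4,0,0,0,0,-0.2],[1.5,7.4,0,0,0,0,-0.2],[1.5,7.4,0,0,0,0,-0.2]]'; python3 plan.py 543.6,261.3,30
python3 - <<'E'
from h import *
a=read_camera("top");b=read_camera("side")
v=np.hstack([cv2.resize(a[150:210,285:345],(400,400),interpolation=2),cv2.resize(b[180:240,280:340],(400,400),interpolation=2)])
cv2.imwrite("pics/g3.png",v[:,:,::-1])
E
```

```text
time: 6.78
ee_pos: [601.1, 3.7, 127.9]
tool_rot: [[-1.0, -0.024, 0.013], [-0.024, 1.0, -0.004], [-0.013, -0.004, -1.0]]
ft_force: [0.7, 0.5, 0.5]
grip_width: 51.3
finger_force: 0.0
time: 7.37
ee_pos: [552.2, 193.5, 121.9]
tool_rot: [[-0.999, -0.033, 0.001], [-0.033, 0.999, -0.0], [-0.001, -0.0, -1.0]]
ft_force: [0.2, -0.3, -0.5]
grip_width: 51.4
finger_force: 0.0
t 7.37 p [552.2 193.5 121.9] F [ 0.2 -0.3 -0.5] w 51.4 ff 0.0
turn [-0.    0.02  0.03]
543.6,261.3,30 shift [0.26 2.72 3.67] mm 114.5
```

View pics/g3.png

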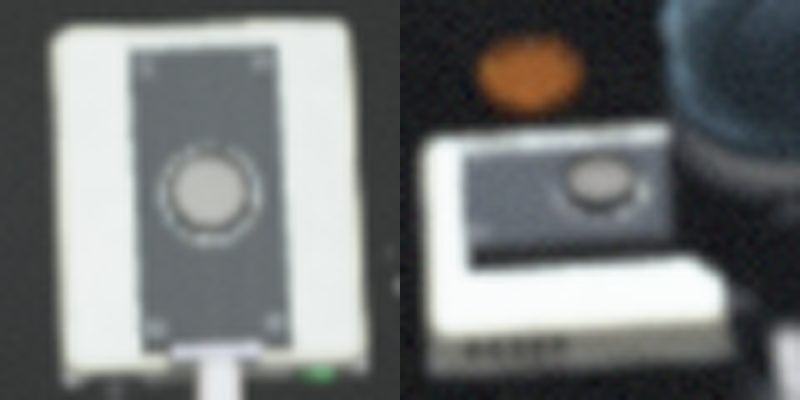

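The grey filter lies flat and nearly concentric in the white circle: glass at crop (209,190), circle at (210,196), and the difference is mostly parallax. Next is the blue filter. I'll measure the placed filter in the same script.

```bash
python3 - <<'E'
from h import *
a=read_camera("top").astype(int)
p=cv2.resize(cv2.cvtColor(a.astype(np.uint8),cv2.COLOR_RGB2GRAY)[170:190,306:328],None,fx=8,fy=8,interpolation=2)
m=(p>125).astype(np.uint8);n,l,s,c=cv2.connectedComponentsWithStats(m)
for i in range(1,n):
  if s[i,4]>1500:
    uv=(c[i]+.5)/8-.5+[306,170];print(s[i],uv,ray("top",uv,63)[:2])
E
python3 -m jog '[[0.26,1,0,0,0,0,-0.2],[0.26,2.72,1,0,0,0,-0.2],[0.26,2.72,2.5,0,0,0,-0.2],[0.26,2.72,3.6,0,0,0,-0.2],[0.26,2.72,3.6,0,0,0,-0.2],[0.26,2.72,3.6,0,0,0,-0.2],[0.26,2.72,3.6,0,0,0,-0.2]]'; python3 plan.py 543.6,261.3,6.3
```

```text
[ 164    0   12  160 1613] [326.85550992 178.65107719] [606.29524981 -58.32317473]
[   17    13   133   127 11989] [316.04070919 178.79547398] [606.00040833 -30.32971464]
time: 8.1
ee_pos: [545.4, 259.6, 32.9]
tool_rot: [[-1.0, -0.028, 0.003], [-0.028, 1.0, 0.001], [-0.003, 0.001, -1.0]]
ft_force: [0.4, -0.1, -0.1]
grip_width: 51.2
finger_force: 0.0
t 8.1 p [545.4 259.6  32.9] F [ 0.4 -0.1 -0.1] w 51.2 ff 0.0
turn [ 0.01  0.03 -0.02]
543.6,261.3,6.3 shift [0.07 0.07 1.07] mm 26.8
```

```bash
python3 -m jog '[[0.03,0.05,0.4,0,0,0,-0.2],[0.03,0.05,0.8,0,0,0,-0.2],[0.03,0.05,1.04,0,0,0,-0.2],[0.03,0.05,1.04,0,0,0,-0.2],[0.03,0.05,1.04,0,0,0,-0.2],[0.03,0.05,1.04,0,0,0,-0.2]]'; python3 plan.py 544.6,261.3,6.3
```

```text
time: 8.6
ee_pos: [543.0, 261.6, 5.3]
tool_rot: [[-1.0, -0.03, 0.0], [-0.03, 1.0, 0.0], [-0.0, 0.0, -1.0]]
ft_force: [0.6, 0.0, 0.8]
grip_width: 51.1
finger_force: 0.0
t 8.6 p [543.  261.6   5.3] F [0.6 0.  0.8] w 51.1 ff 0.0
turn [0. 0. 0.]
544.6,261.3,6.3 shift [-0.06 -0.01 -0.04] mm 1.9
```

```bash
python3 -m jog '[[-0.06,0,-0.04,0,0,0,-0.2],[-0.06,0,-0.04,0,0,0,-0.2],[-0.06,0,-0.04,0,0,0,0.0],[-0.06,0,-0.04,0,0,0,0.3],[-0.06,0,-0.04,0,0,0,0.5],[-0.06,0,-0.04,0,0,0,0.5],[-0.06,0,-0.04,0,0,0,0.5],[-0.06,0,-0.04,0,0,0,0.5]]' 25; python3 plan.py 609.6,-30.4,105
```

```text
time: 9.27
ee_pos: [544.6, 261.7, 6.6]
tool_rot: [[-1.0, -0.03, 0.001], [-0.03, 1.0, 0.0], [-0.001, 0.0, -1.0]]
ft_force: [-2.0, 0.5, 5.5]
grip_width: 30.5
finger_force: 24.7
t 9.27 p [544.6 261.7   6.6] F [-2.   0.5  5.5] w 30.5 ff 24.7
turn [0.   0.01 0.  ]
609.6,-30.4,105 shift [ -2.25 -11.75  -3.94] mm 315.0
```

```bash
python3 -m jog '[[0,0,-0.5,0,0,0,0.5],[0,0,-2,0,0,0,0.5],[0,-1,-3.4,0,0,0,0.5],[-0.4,-2.4,-4,0,0,0,0.5],[-0.7,-3.9,-4,0,0,0,0.5],[-1,-5.4,-4,0,0,0,0.5],[-1.3,-6.9,-4,0,0,0,0.5],[-1.6,-8.4,-4,0,0,0,0.5]]'; python3 -m jog '[[-0.3,-1.4,0,0,0,0,0.5],[-0.55,-2.6,0,0,0,0,0.5],[-0.65,-3.3,0,0,0,0,0.5],[-0.65,-3.3,0,0,0,0,0.5],[-0.65,-3.3,0,0,0,0,0.5],[-0.65,-3.3,0,0,0,0,0.5],[-0.65,-3.3,0,0,0,0,0.5]]'; python3 plan.py 609.6,-30.4,72
```

```text
time: 9.93
ee_pos: [590.7, 51.1, 106.8]
tool_rot: [[-1.0, -0.03, 0.001], [-0.03, 1.0, -0.0], [-0.001, -0.0, -1.0]]
ft_force: [1.0, 0.1, -0.1]
grip_width: 30.3
finger_force: 24.9
time: 10.52
ee_pos: [608.9, -27.9, 106.0]
tool_rot: [[-1.0, -0.032, -0.0], [-0.032, 1.0, 0.0], [0.0, 0.0, -1.0]]
ft_force: [-0.4, 0.4, -0.7]
grip_width: 30.5
finger_force: 24.9
t 10.52 p [608.9 -27.9 106. ] F [-0.4  0.4 -0.7] w 30.5 ff 24.9
turn [ 0.   -0.01  0.02]
609.6,-30.4,72 shift [-0.02 -0.1   1.36] mm 34.1
```

```bash
python3 -m jog '[[-0.02,-0.1,0.5,0,0,0,0.5],[-0.02,-0.1,0.9,0,0,0,0.5],[-0.02,-0.1,1.2,0,0,0,0.5],[-0.02,-0.1,1.36,0,0,0,0.5],[-0.02,-0.1,1.36,0,0,0,0.5],[-0.02,-0.1,1.36,0,0,0,0.5],[-0.02,-0.1,1.36,0,0,0,0.5]]'; python3 plan.py 609.6,-30.4,68
```

```text
time: 11.1
ee_pos: [610.2, -31.6, 72.4]
tool_rot: [[-1.0, -0.03, 0.001], [-0.03, 1.0, -0.0], [-0.001, -0.0, -1.0]]
ft_force: [0.1, -0.6, -0.3]
grip_width: 30.3
finger_force: 24.9
t 11.1 p [610.2 -31.6  72.4] F [ 0.1 -0.6 -0.3] w 30.3 ff 24.9
turn [-0.    0.01  0.  ]
609.6,-30.4,68 shift [0.02 0.05 0.18] mm 4.6
```

```bash
python3 -m jog '[[0.02,0.05,0.06,0,0,0,0.5],[0.02,0.05,0.12,0,0,0,0.5],[0.02,0.05,0.15,0,0,0,0.5],[0.02,0.05,0.16,0,0,0,0.5],[0.02,0.05,0.16,0,0,0,0.5]]'; python3 -m jog '[[0,0,0.02,0,0,0,0.5],[0,0,0.02,0,0,0,0.5],[0,0,0.02,0,0,0,0.5]]'
```

```text
time: 11.52
ee_pos: [609.4, -30.4, 68.2]
tool_rot: [[-1.0, -0.03, 0.0], [-0.03, 1.0, -0.0], [-0.0, -0.0, -1.0]]
ft_force: [1.0, 0.5, 0.1]
grip_width: 30.3
finger_force: 24.9
time: 11.77
ee_pos: [609.5, -30.4, 68.1]
tool_rot: [[-1.0, -0.03, 0.0], [-0.03, 1.0, -0.0], [-0.0, -0.0, -1.0]]
ft_force: [-2.3, 0.0, 3.8]
grip_width: 30.7
finger_force: 25.3
```

Contact again. I'll release, lift straight up, back off towards -x and +y, and look.

```bash
python3 -m jog '[[0,0,0,0,0,0,0.2],[0,0,0,0,0,0,0.1],[0,0,0,0,0,0,-0.2],[0,0,0,0,0,0,-0.2],[0,0,-0.5,0,0,0,-0.2],[0,0,-1.5,0,0,0,-0.2],[0,0,-2.5,0,0,0,-0.2],[0,1.5,-2.5,0,0,0,-0.2]]'; python3 -m jog '[[1,1.3,0,0,0,0,-0.2],[2,2.6,0,0,0,0,-0.2],[2,4,0,0,0,0,-0.2],[2,5.5,0,0,0,0,-0.2],[2,5.5,0,0,0,0,-0.2],[2,5.5,0,0,0,0,-0.2],[2,5.5,0,0,0,0,-0.2]]'
python3 - <<'E'
from h import *
a=read_camera("top");b=read_camera("side")
v=np.hstack([cv2.resize(a[150:240,285:345],(400,600),interpolation=2),cv2.resize(b[180:240,280:340],(400,600),interpolation=2)])
cv2.imwrite("pics/g4.png",v[:,:,::-1])
E
python3 plan.py 486,-34.6,110
```

```text
time: 12.43
ee_pos: [612.9, 2.3, 137.3]
tool_rot: [[-1.0, -0.024, 0.012], [-0.024, 1.0, -0.004], [-0.012, -0.004, -1.0]]
ft_force: [0.8, -0.7, 0.9]
grip_width: 51.0
finger_force: 0.0
time: 13.02
ee_pos: [554.4, 143.0, 130.8]
tool_rot: [[-1.0, -0.031, 0.001], [-0.031, 1.0, -0.0], [-0.001, -0.0, -1.0]]
ft_force: [-0.8, -0.5, 0.5]
grip_width: 51.3
finger_force: 0.0
t 13.12 p [554.5 142.1 130.5] F [ 0.1  0.1 -0.6] w 51.1 ff 0.0
turn [-0.    0.   -0.01]
486,-34.6,110 shift [ 2.94 -6.99  0.82] mm 190.6
```

View pics/g4.png

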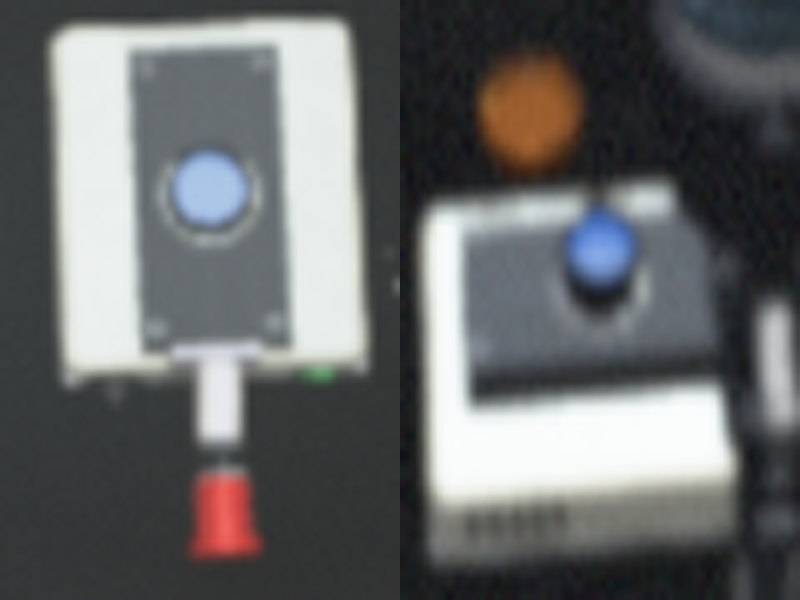

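The blue filter lies flat on the grey one: blue at crop (209,188), where parallax predicts about 187 for a centred filter. Next is the knob.

```bash
python3 - <<'E'
from h import *
for r,z in((220.3,56),(229.8,56),(233,61)): print(ray("top",(318.3,r),z)[:2].round(1))
E
python3 -m jog '[[0.6,-1.4,0.2,0,0,0,-0.2],[1.2,-2.8,0.5,0,0,0,-0.2],[1.8,-4.2,0.8,0,0,0,-0.2],[2.4,-5.6,0.8,0,0,0,-0.2],[2.87,-7,0.8,0,0,0,-0.2],[2.87,-7,0.8,0,0,0,-0.2],[2.87,-7,0.8,0,0,0,-0.2],[2.87,-7,0.8,0,0,0,-0.2]]'; python3 plan.py 487.7,-34.4,75
```

```text
[498.8 -35.4]
[474.4 -35.2]
[465.7 -35. ]
time: 13.78
ee_pos: [487.9, -34.7, 110.3]
tool_rot: [[-1.0, -0.028, 0.0], [-0.028, 1.0, 0.0], [-0.0, 0.0, -1.0]]
ft_force: [-1.0, -0.2, -0.2]
grip_width: 50.9
finger_force: 0.0
t 13.78 p [487.9 -34.7 110.3] F [-1.  -0.2 -0.2] w 50.9 ff 0.0
turn [ 0.    0.01 -0.02]
487.7,-34.4,75 shift [0.01 0.01 1.41] mm 35.3
```

```bash
python3 -m jog '[[0,0,0.8,0,0,0,-0.2],[0,0,1.6,0,0,0,-0.2],[0,0,2.3,0,0,0,-0.2],[0,0,2.9,0,0,0,-0.2],[0,0,3.2,0,0,0,-0.2],[0,0,3.25,0,0,0,-0.2],[0,0,3.25,0,0,0,-0.2],[0,0,3.25,0,0,0,-0.2]]'; python3 plan.py 487.6,-34.9,28
```

```text
time: 14.45
ee_pos: [488.6, -33.9, 29.7]
tool_rot: [[-1.0, -0.031, 0.002], [-0.031, 1.0, -0.0], [-0.002, -0.0, -1.0]]
ft_force: [-0.0, -0.8, 0.2]
grip_width: 51.0
finger_force: 0.0
t 14.45 p [488.6 -33.9  29.7] F [-0.  -0.8  0.2] w 51.0 ff 0.0
turn [-0.01  0.02  0.01]
487.6,-34.9,28 shift [ 0.04 -0.04  0.07] mm 2.2
```

```bash
python3 -m jog '[[0.04,-0.04,0.07,0,0,0,-0.2],[0.04,-0.04,0.07,0,0,0,-0.2],[0.04,-0.04,0.07,0,0,0,0.2],[0.04,-0.04,0.07,0,0,0,0.5],[0.04,-0.04,0.07,0,0,0,0.9],[0.04,-0.04,0.07,0,0,0,1],[0.04,-0.04,0.07,0,0,0,1],[0.04,-0.04,0.07,0,0,0,1]]' 50; python3 -m jog '[[0,0,0,0,0,0,1],[0,0,0,0,0,0,1],[0,0,0,0,0,0,1]]'; python3 plan.py
```

```text
time: 15.12
ee_pos: [486.9, -35.3, 27.5]
tool_rot: [[-1.0, -0.03, 0.0], [-0.03, 1.0, -0.0], [-0.0, -0.0, -1.0]]
ft_force: [-1.1, -0.3, 4.7]
grip_width: 16.6
finger_force: 48.7
time: 15.37
ee_pos: [486.9, -35.3, 27.5]
tool_rot: [[-1.0, -0.03, 0.0], [-0.03, 1.0, -0.0], [-0.0, -0.0, -1.0]]
ft_force: [-1.7, -1.1, 4.7]
grip_width: 16.3
finger_force: 48.7
t 15.37 p [486.9 -35.3  27.5] F [-1.7 -1.1  4.7] w 16.3 ff 48.7
turn [-0.  0.  0.]
```

```bash
python3 -m jog '[[0.2,0,0,0,0,0,1],[0.4,0,0,0,0,0,1],[0.6,0,0,0,0,0,1],[0.8,0,0,0,0,0,1],[1,0,0,0,0,0,1],[1.2,0,0,0,0,0,1],[1.4,0,0,0,0,0,1],[1.55,0,0,0,0,0,1]]'; python3 -m jog '[[0.08,0,0,0,0,0,1],[0.08,0,0,0,0,0,1],[0.08,0,0,0,0,0,1],[0.08,0,0,0,0,0,1]]'; python3 plan.py
python3 - <<'E'
from h import *
a=read_camera("top");b=read_camera("side")
v=np.hstack([cv2.resize(a[150:250,280:347],(400,600),interpolation=2),cv2.resize(b[190:230,300:380],(400,200),interpolation=2).repeat(3,0)])
cv2.imwrite("pics/g5.png",v[:,:,::-1])
E
```

```text
time: 16.03
ee_pos: [449.1, -36.7, 27.6]
tool_rot: [[-1.0, -0.03, 0.005], [-0.03, 1.0, -0.001], [-0.005, -0.001, -1.0]]
ft_force: [7.5, -0.5, -3.4]
grip_width: 16.3
finger_force: 48.9
time: 16.37
ee_pos: [447.2, -36.8, 27.6]
tool_rot: [[-1.0, -0.03, 0.004], [-0.03, 1.0, -0.001], [-0.004, -0.001, -1.0]]
ft_force: [6.6, -1.4, -2.8]
grip_width: 16.5
finger_force: 49.0
t 16.37 p [447.2 -36.8  27.6] F [ 6.6 -1.4 -2.8] w 16.5 ff 49.0
turn [-0.01  0.05 -0.  ]
```

View pics/g5.png

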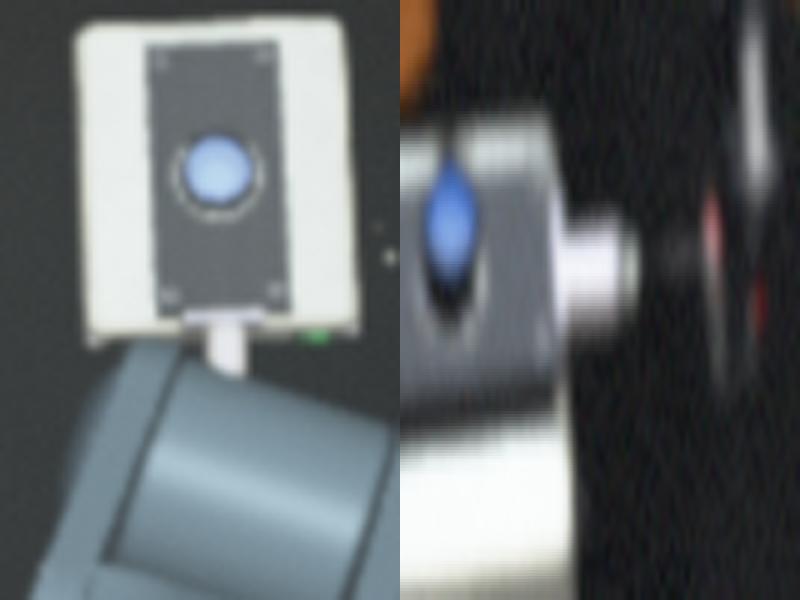

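The side view shows the white ring at crop x 620–637, just clear of the sleeve, with both filters undisturbed. I'll pull about 1 mm more towards mid-range, hold, and hand in.

```bash
python3 -m jog '[[0.04,0,0,0,0,0,1],[0.04,0,0,0,0,0,1],[0.04,0,0,0,0,0,1],[0.04,0,0,0,0,0,1],[0.04,0,0,0,0,0,1],[0.04,0,0,0,0,0,1],[0.04,0,0,0,0,0,1],[0.04,0,0,0,0,0,1]]'; python3 -c "
from bench import env
print(env.close_job())"
```

```text
time: 17.13
ee_pos: [446.3, -36.8, 27.6]
tool_rot: [[-1.0, -0.03, 0.004], [-0.03, 1.0, -0.001], [-0.004, -0.001, -1.0]]
ft_force: [6.8, -1.3, -2.2]
grip_width: 16.4
finger_force: 48.9
the job is handed in; nothing more can be done
None
```

The job is handed in at about 17 s: by the camera views the grey filter is centred on the port with the blue one on it, and the gripper holds the red knob with the rod drawn about 41 mm (by tool travel) and the white ring just out; no verdict was returned.

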